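Shut the microwave and start it

ROBOT

A 6-joint arm with a two-finger parallel gripper is mounted at the origin on the work surface. World frame = base frame: x ahead of the robot, y to its left, z up, the work surface at z = 0. Lengths are in m, angles in rad, forces in N, time in s.
With the tool pointing down it reaches from about 0.35 to 0.975 m from the base axis. Payload 4.9 kg.
Tool frame: the origin (TCP) lies at the very end of the fingers, on their centre line; the grasp point (between the pads) lies 19 mm behind it; z points along the fingers, y is the line along which they close (so a half turn about z gives the same grasp; the last joint's range is limited). The gripper opens to 85 mm and grips with 20 to 120 N. Pads are 22 mm wide; open, the fingers measure 114 mm over their backs; the gripper's body (76 mm by 85 mm) begins 54 mm behind the grasp point. The pads swing forward as they close: fully open they stand 13 mm farther back than shut.
Start: joints at [-1.251, 0.053, 1.613, -0, 1.476, -0.119], TCP at [0.266, -0.566, 0.231] pointing down, gripper open.
Joint ranges: [-3.01, 3.01], [-1.01, 2.22], [0.06, 2.58], [-1.02, 4.17], [0.09, 2.62], [-3.14, 3.14]. Speed limits (rad/s): [2.57, 2.57, 3.14, 3.14, 3.14, 3.14].

INTERFACE

Orientations are given as a rotation vector (axis times angle).
In Python, from station import ctrl, imaging gives the robot as it stands.
- The arm moves only by the tool play_rows, never from a script. Its argument "series" is a list of rows, each a list of 3 entries, a list of its own where there are three numbers: the opening, from 0 (shut) to 1 (fully open), then the shift along the tool's x, y, z each as a share of 0.05 m, from -1 to 1, then the turn, a rotation vector about the tool's x, y, z each as a share of 8 degrees, from -1 to 1. In form: [[grip, [dx, dy, dz], [ax, ay, az]], ...]. A call has 1 to 8 rows; each row shifts and turns the commanded pose from where the row before left it, along the tool's axes as they then stand; what a row does not reach is not made up. A row lasts 1/8 s, in which the tool goes at most 62.5 mm and 10.7 degrees, less where a joint would pass 70% of its speed; a pose out of reach is approached as far as the arm can. A call with a number of a shift or a turn outside -1 to 1 is refused whole. A call with a gripper value outside its range is refused whole. The fingers move at their own pace and stop on an object; "force" is the grip in N (left out, the last holds). Time passes only in rows, so rows that do not move let the fingers close. It gives the time, the measured TCP pose, the force, the opening and the grip force at its end, in the units of the state.
- ctrl.get_obs(): the state, without advancing time (a new reading comes with each control period).
- imaging.get_image(name): name is "side" or "top"; returns a dict with "color" (480x640x3 uint8, blue, green, red), "fx", "fy", "cx", "cy" (pixels), "extrinsics" (4x4, takes a point from world to camera coordinates). Camera axes: x right, y down, z forward; pixel columns grow to the right and rows downward; lengths in m; the calibration is good to about 2 mm. A picture is of the moment at which its call begins. There is no depth.
- ctrl.finish_job(): hands the job in; it is judged then, once.
The state is a dict: "t": time; "q": joint angles; "dq": joint speeds; "effort": joint torques, N m; "tool_pos": TCP position; "tool_rot": TCP orientation; "contact_force": force on the tool from outside, world axes, zero at the start; "wrist_torque": the same for the moment, N m; "opening": finger opening in m; "grip_force": force on a finger pad.
Only numpy, scipy, OpenCV 4.12 (cv2) and the standard library are available. Lean on these libraries where they do the work, as an engineer would, in place of code of your own. Each camera call takes 0.05 s, during which the arm holds its last target. There are 200 camera calls.

TASK

The mould is already in the microwave: push the microwave's door fully shut with the fingertips against its outside, without slamming it, then press the round start button on the control panel fully in, let it spring back and draw the hand away. Nothing is to be gripped, pulled or lifted, the door included; do not press the wide door-release key below the start button, and leave the coffee pot, the lidded jar and the two tea glasses standing where they are.

Things in the scene. Friction and masses are not known exactly. Their poses are not given: they have to be found in the camera images.
- shelf: Fixed teak crate on its side, 360 deep (x), 500 wide (y), 306 high, a white microwave standing in it. Origin: centre of the crate's underside. -x points out of the open front, +y to the left as seen from in front of it, z up. Outer faces of the shut door and of the control panel lie in one plane, x = -212 mm, proud of the crate. Panel: y -106 to -204, z 28 to 280 mm; the door covers the rest.
- door (a joint): Opening angle of the microwave door, rad: 0 fully shut (rigid stop), grows as its free edge swings out to the front, up to 1.7; starts 0.28 to 0.55 rad open. Vertical hinge at its left edge (shelf's +y). Door of 1.2 to 2 kg; no spring or latch, but a stiff hinge: it stays where it is left and takes about 1 N at the free edge to move.
- door_hinge (a point): Point on the vertical hinge axis at mid-height of the door (154 mm above the worktop); at (-185, 214, 154) mm in the shelf's frame.
- door_edge (a point): Point on the door's flat outer face at mid-height, 1 mm from its free vertical edge; 318 mm along the door from the hinge axis, 27 outward of it. Moves with the door: -x is the face's outward normal, +y runs along the face to the hinge (axes parallel to the shelf's when shut). White door with dark window, no handle, 322 wide, 246 high, from 31 to 277 mm above the worktop.
- door_inside (a point): Centre of the raised grey panel on the inner side of the door (270 x 196, 16 thick) that goes into the oven's cavity; axes as door_edge. The fingers must not press on this inner panel (that would be gripping or pulling the door).
- start_face (a point): Centre of the outer face of the start button: a round white push button of 30 diameter on the control panel, standing 10 proud of the panel's face, 130 mm above the worktop. Axes as the shelf's: it is pressed along +x of the shelf. Moves with the button.
- start_button (a joint): How far the start button is pressed, in m: 0 released, 0.005 fully in (rigid stop). A spring returns it: 1 N at the start of the travel, 4.3 N fully in.
- release_face (a point): Centre of the outer face of the door-release key: a wide rectangular white key 80 wide x 30 high standing 6 proud of the panel, 60 mm above the worktop, 70 below the start button. Not to be pressed.
- release_key (a joint): How far the door-release key is pressed, in m: 0 released, 0.004 fully in; sprung, takes 2 N to begin to move.
- coffee_pot: Copper-coloured long-handled coffee pot, 92 high, 90 diameter, handle 170 long from its axis along its own +y and rising to 106. Stands upright and loose on the crate's roof (306 above the worktop). Origin: centre of its underside.
- red_jar: Red plastic jar with a twist cap, 84 diameter, 125 high, loose on the crate's roof. Origin: centre of its underside.
- tea_glass_a: Small clear tea glass, 58 diameter at the rim, 78 high, standing loose on the worktop in front of the control panel, clear of the door's swing. Origin: centre of its underside.
- tea_glass_b: A second tea glass like the first, standing near it.
Mind the look-alikes: they are no part of the job. What is shaped like the tea_glass_a but blue or red is not meant.

How it is judged:
On the way, in this order (a step that is already met when the one before it is completed fails the run):
1. the microwave door is fully shut (value of joint door below 0.02 rad), for 0.2 s.
2. the start button is pressed in, the door still shut (value of joint start_button above 0.0038 m and value of joint door below 0.02 rad), for 0.05 s.
At the end, for the whole second after the job is handed in: The door is shut to within 0.02 rad (6 mm at its free edge), the start button has been pressed at least 3.8 mm in after that and is out again, the door-release key is out, and the coffee pot, the jar and both glasses stand upright within 20 mm of where they were (value of joint door below 0.02 rad and value of joint each of start_button, release_key below 0.001 m and distance of each of coffee_pot, red_jar, tea_glass_a, tea_glass_b from where it was at the start of the episode below 0.02 m and angle between each of coffee_pot, red_jar, tea_glass_a, tea_glass_b's own z axis and vertical below 0.15 rad); the robot touches nothing.
It fails at once if the door is slammed: it comes home (last 0.12 rad) faster than 1.4 rad/s (value of joint door below 0.12 rad and velocity of joint door below -1.4 rad/s).
It fails at once if the door is gripped or pulled: a finger presses on its inner panel (contact force between door_c1 and the fingers above 1 N).
It fails at once if the door-release key is pressed (value of joint release_key above 0.002 m).
It fails at once if the coffee pot, the jar or a tea glass is pushed about, lifted or tipped (distance of any of coffee_pot, red_jar, tea_glass_a, tea_glass_b from where it was at the start of the episode above 0.03 m or angle between any of coffee_pot, red_jar, tea_glass_a, tea_glass_b's own z axis and vertical above 0.35 rad).
It also fails if it takes over 50 s, if anything falls off the work surface, if the arm or the gripper's body presses on something with over 40 N, if the wrist force passes 120 N, or if a joint passes its speed limit or range.

## Working session

There is one attempt and no reset: what is moved stays moved. The work goes in short steps, Python scripts to look and compute and a tool call to move; the robot and the scene stay as the last step left them, time stands still between calls to the robot, and variables do not carry over. Pictures are saved under pics/ and viewed, at most 10 in all, crops included, and the job is handed in when it is done.

Besides the shell and the picture viewer there is one more tool, called as name([rows], argument=value, ...), one row to a line, values as JSON. play_rows: Moves the arm, as the interface text tells. Shift numbers are shares of 0.05 m and turn numbers shares of 8 degrees, none past 1 either way. Its arguments: {"type":"object","properties":{"series":{"type":"array"},"force":{"type":"number"}},"required":["series"]}

```bash
mkdir -p pics; python3 - <<'E'
from station import ctrl, imaging
import cv2, numpy as np
np.set_printoptions(precision=4,suppress=True)
for n in("side","top"):
    d=imaging.get_image(n); cv2.imwrite(f"pics/{n}0.png",d["color"])
    print(n,d["fx"],d["fy"],d["cx"],d["cy"]);print(np.array(d["extrinsics"]))
print(ctrl.get_obs())
E
```

```text
side 435.48787822475146 435.48787822475146 313.53480043159584 242.47126403608
[[-0.1935  0.9811  0.0031  0.0281]
 [ 0.9375  0.1858 -0.2942 -0.5088]
 [-0.2892 -0.054  -0.9557  1.26  ]
 [ 0.      0.      0.      1.    ]]
top 552.3379476165786 552.3379476165786 319.41032462778037 249.1517523252483
[[ 0.0263 -0.9996  0.0043  0.0657]
 [-0.9951 -0.0265 -0.0951  0.5736]
 [ 0.0952 -0.0018 -0.9955  1.1691]
 [ 0.      0.      0.      1.    ]]
{'t': 0.1, 'q': array([-1.251 ,  0.0533,  1.6142, -0.    ,  1.476 , -0.119 ]), 'dq': array([-0.0003, -0.0036, -0.0032, -0.0001, -0.0012, -0.0002]), 'effort': array([ -0.0017, -39.4903, -37.1366,  -0.0002,   0.0039,  -0.    ]), 'tool_pos': array([ 0.2653, -0.5652,  0.2302]), 'tool_rot': array([-3.0645, -0.6834,  0.0003]), 'contact_force': array([ 0.0024,  1.1935, -0.0824]), 'wrist_torque': array([ 0.0026, -0.0145,  0.0272]), 'grip_force': 0.0, 'opening': 0.08587374498048478}
```

View pics/side0.png

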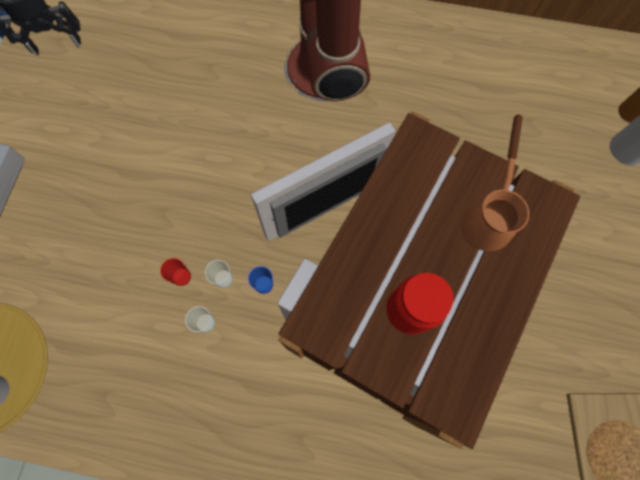

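View pics/top0.png

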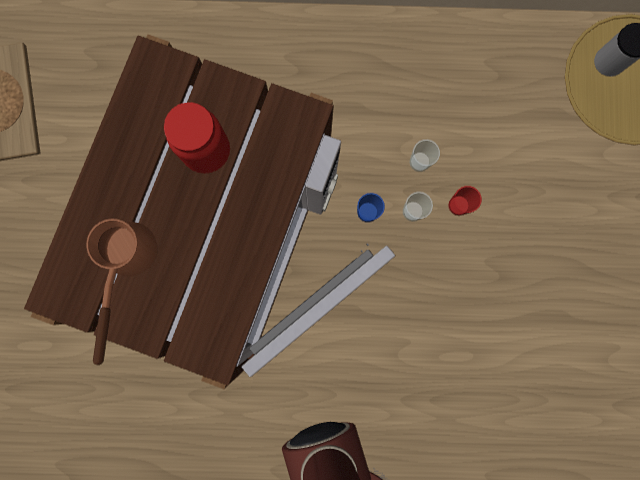

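The side view shows the crate roof with corners at about (410,113), (578,195), (473,446) and (283,335). The door is ajar, with its free edge near (265,215). The clear glasses are at (218,273) and (200,319), and the blue (261,280) and red (176,272) ones are look-alikes. In the top view the roof corners are about (331,100), (227,384), (25,308) and (140,37), the door's outer top edge runs (247,373)-(391,250), and the clear glasses are at (425,155) and (418,206).

```bash
cat > h.py <<'E'
import numpy as np, cv2
from station import ctrl, imaging
np.set_printoptions(precision=4,suppress=True)
def ray(d,uv,z):
    E=np.array(d["extrinsics"]);R,t=E[:3,:3],E[:3,3];c=-R.T@t
    v=R.T@np.array([(uv[0]-d["cx"])/d["fx"],(uv[1]-d["cy"])/d["fy"],1]);return c+v*(z-c[2])/v[2]
def proj(d,p):
    E=np.array(d["extrinsics"]);q=E[:3,:3]@p+E[:3,3];return np.array([d["fx"]*q[0]/q[2]+d["cx"],d["fy"]*q[1]/q[2]+d["cy"]])
E
python3 - <<'E'
from h import *
S=imaging.get_image("side");T=imaging.get_image("top")
# order: front-left, front-right, rear-right, rear-left (shelf)
cs=[ray(S,p,.306) for p in[(410,113),(283,335),(473,446),(578,195)]]
ct=[ray(T,p,.306) for p in[(227,384),(331,100),(140,37),(25,308)]]
print(np.array(cs),np.array(ct))
loc=np.array([[-.18,.25],[-.18,-.25],[.18,-.25],[.18,.25]])
for C in(cs,ct,(np.array(cs)+ct)/2):
    W=np.array(C)[:,:2];m=W.mean(0);A=W-m
    a=np.arctan2((loc[:,0]*A[:,1]-loc[:,1]*A[:,0]).sum(),(loc*A).sum())
    R=np.array([[np.cos(a),-np.sin(a)],[np.sin(a),np.cos(a)]])
    print("origin",m,"yaw",a,"res",np.abs(loc@R.T-A).max())
h=np.r_[R@[-.185,.214]+m,0]
print("start",R@[-.222,-.155]+m,"hinge",h, "fwd",R[:,0])
for d,p in((T,(391,249)),(T,(247,374)),(S,(255,192)),(S,(394,126))):
    q=ray(d,p,.277);L=R.T@(q[:2]-m);print("door",q,L)
for n,d,p in(("T",T,(430,149)),("T",T,(421,201)),("Tblue",T,(374,203)),("S",S,(216,267)),("S",S,(198,315)),("Sblue",S,(260,275))):
    q=ray(d,p,.078);print("glassrim",n,q[:2],R.T@(q[:2]-m))
for d,n in((S,"s"),(T,"t")):
    print(n,"startpx",proj(d,np.r_[R@[-.222,-.155]+m,.13]))
c=S["color"][170:350,150:420];cv2.imwrite("pics/c1.png",cv2.resize(c,None,fx=2.9,fy=2.9))
E
```

```text
[[0.3199 0.2283 0.306 ]
 [0.7907 0.0738 0.306 ]
 [0.9004 0.4038 0.306 ]
 [0.4336 0.5586 0.306 ]] [[0.3216 0.2253 0.306 ]
 [0.8006 0.0683 0.306 ]
 [0.9031 0.3994 0.306 ]
 [0.4353 0.561  0.306 ]]
origin [0.6111 0.3161] yaw 1.2495875662537685 res 0.007425633343858484
origin [0.6152 0.3135] yaw 1.249931736919203 res 0.006083381374670599
origin [0.6131 0.3148] yaw 1.249760485378205 res 0.005962876022975017
start [0.6902 0.0552] hinge [0.3517 0.2068 0.    ] fwd [0.3155 0.9489]
door [ 0.5513 -0.0412  0.277 ] [-0.3574 -0.0537]
door [0.3346 0.197  0.277 ] [-0.1997  0.2271]
door [ 0.5333 -0.0398  0.277 ] [-0.3617 -0.0361]
door [0.3362 0.2039 0.277 ] [-0.1927  0.2278]
glassrim T [ 0.7854 -0.1469] [-0.3838 -0.3092]
glassrim T [ 0.6736 -0.1289] [-0.4019 -0.1974]
glassrim Tblue [ 0.6667 -0.0306] [-0.3109 -0.1599]
glassrim S [ 0.6531 -0.1292] [-0.4087 -0.178 ]
glassrim S [ 0.7675 -0.1401] [-0.383 -0.29 ]
glassrim Sblue [ 0.6518 -0.0254] [-0.3107 -0.144 ]
s startpx [289.7973 293.9286]
t startpx [333.9907 185.6643]
```

View pics/c1.png

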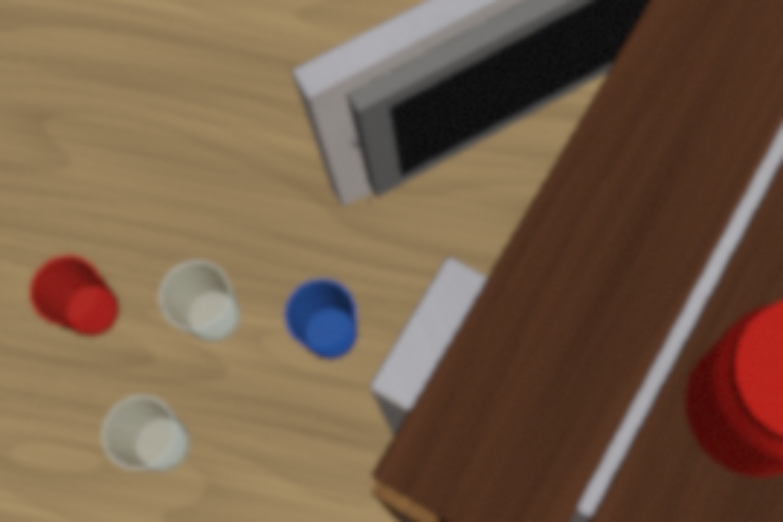

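The crop confirms two clear glasses at crop (198,300) and (145,432). The blue glass sits nearest the panel and a red one is farther out; neither is part of the job. The start button is on the hidden front of the panel (white block at crop 430,330), about world (0.690, 0.055, 0.13). The door is about 0.51 rad open. I'll shut the fingers and tilt the tool toward the shelf first.

play_rows([
  [0,[0,0,0],[0.68,0.65,0]],
  [0,[0,0,0],[0.68,0.65,0]],
  [0,[0,0,0],[0.68,0.65,0]],
  [0,[0,0,0],[0.68,0.65,0]],
  [0,[0,0,0],[0.68,0.65,0]],
  [0,[0,0,0],[0.68,0.65,0]],
  [0,[0,0,0],[0,0,0]],
], force=30)

```text
t: 1.08
tool_pos: [0.2647, -0.566, 0.2281]
tool_rot: [-2.356, -0.522, -0.519]
contact_force: [0.0, -0.4, -1.0]
opening: 0.0001
grip_force: 0.0
```

```bash
cat >> h.py <<'E'
from scipy.spatial.transform import Rotation as Ro
m=np.array([.6131,.3148]);yaw=1.2498
R2=np.array([[np.cos(yaw),-np.sin(yaw)],[np.sin(yaw),np.cos(yaw)]])
def where(target=None,pitch=None):
    o=ctrl.get_obs();p=o["tool_pos"];A=Ro.from_rotvec(o["tool_rot"]).as_matrix()
    L=R2.T@(p[:2]-m);za=A[:,2]
    zl=np.r_[R2.T@za[:2],za[2]]
    print("t",o["t"],"q",o["q"],"tcp",p,"local",L,"toolz local",zl,"F",o["contact_force"],"open",o["opening"])
    if target is not None:
        w=np.r_[R2@target[:2]+m,target[2]]-p;print("shift shares",A.T@w/.05)
    if pitch is not None:
        zt=np.array([np.cos(pitch),0,-np.sin(pitch)]);zt=np.r_[R2@zt[:2],zt[2]]
        ax=np.cross(za,zt);s=np.linalg.norm(ax);ang=np.arctan2(s,za@zt);print("turn shares",A.T@(ax/s*ang)/np.radians(8))
    # unit local dirs in tool axes
    for n,v in(("fx",[1,0]),("fy",[0,1])): print(n,A.T@np.r_[R2@v,0])
    print("up",A.T@[0,0,1])
    return o
E
python3 -c "
from h import *
where([-.42,-.03,.20],.6)"
```

```text
t 1.075 q [-1.4048  0.4656  1.2699  0.397   2.0991 -0.1929] tcp [ 0.2647 -0.566   0.2281] local [-0.9457  0.0527] toolz local [ 0.7112 -0.0013 -0.703 ] F [ 0.0054 -0.4209 -1.0054] open 6.433255113206711e-05
shift shares [ 6.0001 -3.9486  7.8744]
turn shares [ 0.9409  0.8775 -0.    ]
fx [ 0.4825 -0.5113  0.7112]
fy [-0.7264 -0.6873 -0.0013]
up [ 0.4894 -0.5159 -0.703 ]
```

play_rows([
  [0,[0.5,-0.33,0.66],[0,0,0]],
  [0,[0.5,-0.33,0.66],[0,0,0]],
  [0,[0.5,-0.33,0.66],[0,0,0]],
  [0,[0.5,-0.33,0.66],[0,0,0]],
  [0,[0.5,-0.33,0.66],[0,0,0]],
  [0,[0.5,-0.33,0.66],[0,0,0]],
  [0,[0.5,-0.33,0.66],[0,0,0]],
  [0,[0.5,-0.33,0.66],[0,0,0]],
])

```text
t: 2.08
tool_pos: [0.4288, -0.2475, 0.2114]
tool_rot: [-2.362, -0.528, -0.52]
contact_force: [0.1, -0.6, 0.4]
opening: 0.0
grip_force: 0.0
```

play_rows([
  [0,[0.5,-0.33,0.66],[0,0,0]],
  [0,[0.5,-0.33,0.66],[0,0,0]],
  [0,[0.5,-0.33,0.66],[0,0,0]],
  [0,[0,0,0],[0.47,0.44,0]],
  [0,[0,0,0],[0.47,0.44,0]],
  [0,[0,0,0],[0,0,0]],
])

```text
t: 2.82
tool_pos: [0.4887, -0.13, 0.2023]
tool_rot: [-2.188, -0.488, -0.606]
contact_force: [0.6, -0.2, 0.4]
opening: -0.0004
grip_force: 0.0
```

```bash
python3 -c "
from h import *
where([-.36,-.01,.17],.6)
cv2.imwrite('pics/s1.png',imaging.get_image('side')['color'])"
```

```text
t 2.825 q [-0.8341 -0.0009  1.9294  0.8164  1.7506  0.2181] tcp [ 0.4887 -0.13    0.2023] local [-0.4614 -0.0223] toolz local [ 0.8227 -0.0004 -0.5685] F [ 0.5818 -0.248   0.4273] open -0.0003690247718760395
shift shares [ 0.2493 -0.6196  2.0352]
turn shares [ 0.0265  0.0214 -0.    ]
fx [ 0.3915 -0.4122  0.8227]
fy [-0.7247 -0.6891 -0.0004]
up [ 0.567  -0.596  -0.5685]
```

View pics/s1.png

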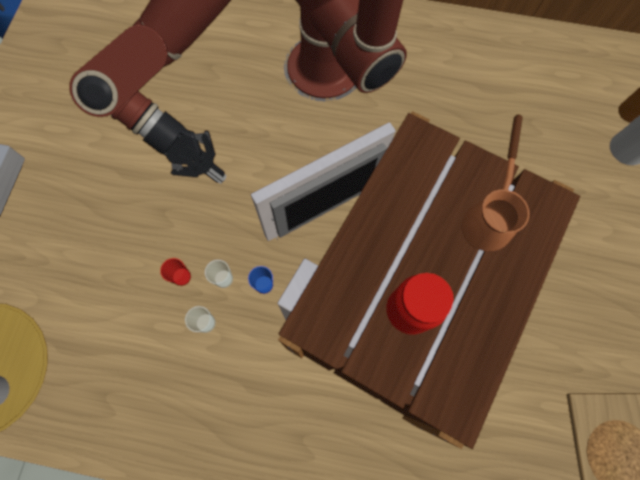

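The picture shows the shut fingertips at (222,178), clear of the door's free edge at (258,200). The glasses haven't moved. Next I'll close in and push along the arc.

play_rows([
  [0,[0.06,-0.16,0.51],[0,0,0]],
  [0,[0.06,-0.16,0.51],[0,0,0]],
  [0,[0.06,-0.15,0.5],[0,0,0]],
  [0,[0.06,-0.15,0.5],[0,0,0]],
  [0,[0,0,0],[0,0,0]],
])

```text
t: 3.5
tool_pos: [0.5085, -0.0295, 0.1713]
tool_rot: [-2.188, -0.492, -0.606]
contact_force: [0.6, 0.6, -0.7]
opening: 0.0
grip_force: 0.0
```

play_rows([
  [0,[0.15,-0.05,0.2],[0,0,0]],
  [0,[0.15,-0.05,0.2],[0,0,0]],
  [0,[0.15,-0.05,0.2],[0,0,0]],
  [0,[0.15,-0.05,0.2],[0,0,0]],
  [0,[0.15,-0.05,0.2],[0,0,0]],
  [0,[0.15,-0.05,0.2],[0,0,0]],
])

```text
t: 4.25
tool_pos: [0.5537, 0.0322, 0.1715]
tool_rot: [-2.187, -0.488, -0.607]
contact_force: [0.3, -1.4, 0.3]
opening: -0.0001
grip_force: 0.6
```

```bash
python3 -c "
from h import *
where([-.212,-.056,.17])
cv2.imwrite('pics/s2.png',imaging.get_image('side')['color'])"
```

```text
t 4.25 q [-0.5139 -0.0204  2.0078  0.9467  1.4851  0.3607] tcp [0.5537 0.0322 0.1715] local [-0.287  -0.0328] toolz local [ 0.8237 -0.0006 -0.5671] F [ 0.2649 -1.4443  0.3298] open -5.262841382786424e-05
shift shares [ 0.9051 -0.2779  1.2522]
fx [ 0.3907 -0.4111  0.8237]
fy [-0.7242 -0.6895 -0.0006]
up [ 0.5682 -0.5963 -0.5671]
```

View pics/s2.png

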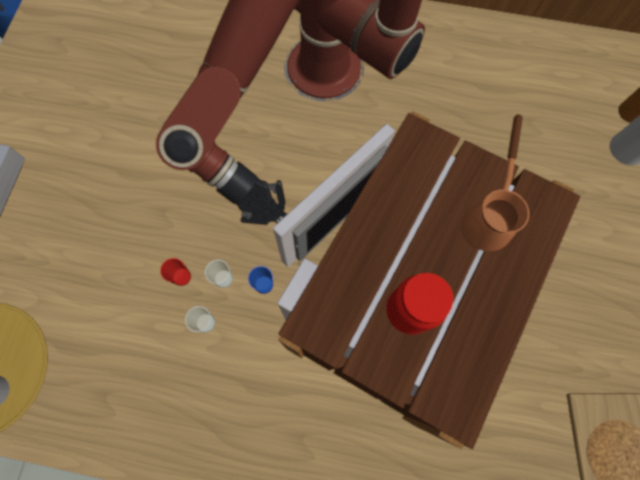

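The door is closing under the fingertips, which touch it near (283,217). I'll continue more slowly.

play_rows([
  [0,[0.13,-0.04,0.18],[0,0,0]],
  [0,[0.13,-0.04,0.18],[0,0,0]],
  [0,[0.13,-0.04,0.18],[0,0,0]],
  [0,[0.13,-0.04,0.18],[0,0,0]],
  [0,[0.13,-0.04,0.18],[0,0,0]],
  [0,[0.1,-0.03,0.14],[0,0,0]],
  [0,[0.08,-0.02,0.1],[0,0,0]],
  [0,[0,0,0],[0,0,0]],
])

```text
t: 5.3
tool_pos: [0.5952, 0.0898, 0.1702]
tool_rot: [-2.187, -0.489, -0.607]
contact_force: [-0.3, -0.5, 0.2]
opening: 0.0
grip_force: 0.1
```

```bash
python3 -c "
from h import *
where([-.212,-.056,.17])"
```

```text
t 5.3 q [-0.3798  0.0344  1.9552  0.9916  1.383   0.4286] tcp [0.5952 0.0898 0.1702] local [-0.2192 -0.054 ] toolz local [ 0.8236 -0.0003 -0.5671] F [-0.3249 -0.499   0.2398] open 8.893516232068925e-07
shift shares [ 0.083  -0.0293  0.1208]
fx [ 0.391  -0.4108  0.8236]
fy [-0.7241 -0.6897 -0.0003]
up [ 0.5682 -0.5962 -0.5671]
```

play_rows([
  [0,[0.024,-0.025,0.05],[0,0,0]],
  [0,[0.024,-0.025,0.05],[0,0,0]],
  [0,[0.024,-0.025,0.05],[0,0,0]],
  [0,[0.024,-0.025,0.05],[0,0,0]],
  [0,[0,0,0],[0,0,0]],
])

```text
t: 5.92
tool_pos: [0.5963, 0.0924, 0.17]
tool_rot: [-2.2, -0.495, -0.599]
contact_force: [-42.6, -58.2, 20.5]
opening: 0.0002
grip_force: 34.2
```

The force has jumped to about 75 N, so the door is at its stop. I'll ease off in steps and retract.

play_rows([
  [0,[-0.035,0.037,-0.075],[0,0,0]],
  [0,[0,0,0],[0,0,0]],
  [0,[0,0,0],[0,0,0]],
])

```text
t: 6.3
tool_pos: [0.5961, 0.0917, 0.17]
tool_rot: [-2.194, -0.491, -0.603]
contact_force: [-23.2, -32.8, 10.9]
opening: -0.0001
grip_force: 19.1
```

```bash
python3 -c "
from h import *
where([-.212,-.056,.17])"
```

```text
t 6.3 q [-0.3734  0.0332  1.9533  0.9856  1.377   0.4358] tcp [0.5961 0.0917 0.17  ] local [-0.2171 -0.0542] toolz local [ 0.8191 -0.0002 -0.5736] F [-23.1808 -32.8349  10.8512] open -0.00012000181788535469
shift shares [ 0.0661 -0.0176  0.0828]
fx [ 0.3956 -0.4155  0.8191]
fy [-0.724  -0.6898 -0.0002]
up [ 0.5651 -0.5929 -0.5736]
```

play_rows([
  [0,[-0.12,0.125,-0.245],[0,0,0]],
  [0,[-0.12,0.125,-0.245],[0,0,0]],
  [0,[-0.12,0.125,-0.245],[0,0,0]],
  [0,[-0.12,0.125,-0.245],[0,0,0]],
  [0,[0,0,0],[0,0,0]],
])

```text
t: 6.92
tool_pos: [0.5785, 0.0389, 0.1696]
tool_rot: [-2.187, -0.487, -0.608]
contact_force: [0.0, 0.9, -0.3]
opening: -0.0
grip_force: 0.0
```

```bash
python3 - <<'E'
from h import *
where([-.27,-.155,.16],.6)
T=imaging.get_image('top')
cv2.imwrite('pics/t2.png',cv2.resize(T['color'][80:400,200:500],None,fx=1.87,fy=1.87))
for n,p in(("btn",[-.222,-.155,.13]),("edge shut",[-.212,-.104,.277]),("hinge corner",[-.212,.215,.277])):
    print(n,proj(T,np.r_[R2@p[:2]+m,p[2]]))
E
```

```text
t 6.925 q [-0.48    0.0313  1.9597  0.9596  1.4568  0.3765] tcp [0.5785 0.0389 0.1696] local [-0.2728 -0.0542] toolz local [ 0.8237 -0.0018 -0.567 ] F [ 0.0497  0.8741 -0.2645] open -2.3248477835356998e-05
shift shares [1.3736 1.4797 0.1577]
turn shares [0.0235 0.0047 0.    ]
fx [ 0.3896 -0.412   0.8237]
fy [-0.7248 -0.689  -0.0018]
up [ 0.5683 -0.5963 -0.567 ]
btn [333.9955 185.6798]
edge shut [321.1787 193.2296]
hinge corner [256.4544 369.6316]
```

View pics/t2.png

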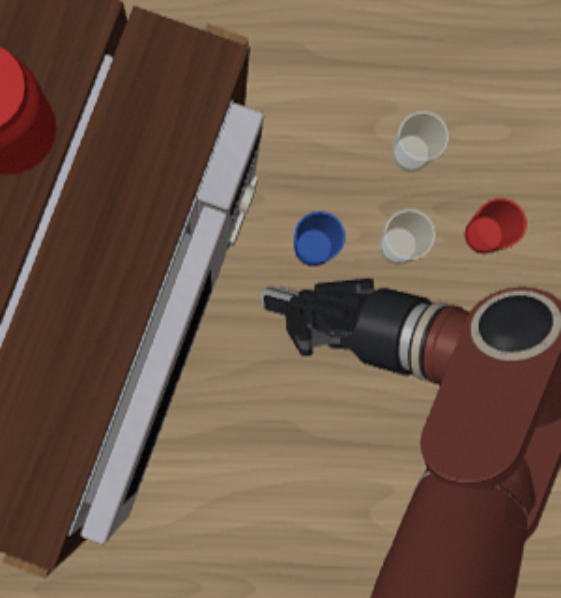

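The picture shows the door flush with the panel: its free corner at crop (228,212) matches the predicted shut position. The button and key are at crop (250,190) and (238,222), the fingertips at (265,297), and the glasses are undisturbed. Next is the button.

play_rows([
  [0,[0.34,0.37,0.04],[0,0,0]],
  [0,[0.34,0.37,0.04],[0,0,0]],
  [0,[0.34,0.37,0.04],[0,0,0]],
  [0,[0.34,0.37,0.04],[0,0,0]],
  [0,[-0.2,0.21,0.2],[0,0,0]],
  [0,[-0.2,0.21,0.2],[0,0,0]],
  [0,[0,0,0],[0,0,0]],
])

```text
t: 7.85
tool_pos: [0.6721, 0.012, 0.121]
tool_rot: [-2.185, -0.485, -0.601]
contact_force: [-1.7, -0.1, 0.4]
opening: 0.0001
grip_force: 0.0
```

```bash
python3 - <<'E'
from h import *
where([-.232,-.155,.125],.6)
S=imaging.get_image('side')
cv2.imwrite('pics/s3.png',cv2.resize(S['color'][180:360,180:380],None,fx=3,fy=3))
E
```

```text
t 7.85 q [-0.4489  0.3147  1.7312  0.9752  1.4073  0.3511] tcp [0.6721 0.012  0.121 ] local [-0.2687 -0.1515] toolz local [ 0.8239  0.0034 -0.5667] F [-1.7271 -0.1172  0.3728] open 0.00011468572143199713
shift shares [ 0.3835 -0.3011  0.5594]
turn shares [-0.0037  0.0296 -0.    ]
fx [ 0.3908 -0.4103  0.8239]
fy [-0.7275 -0.6861  0.0034]
up [ 0.5639 -0.6007 -0.5667]
```

View pics/s3.png

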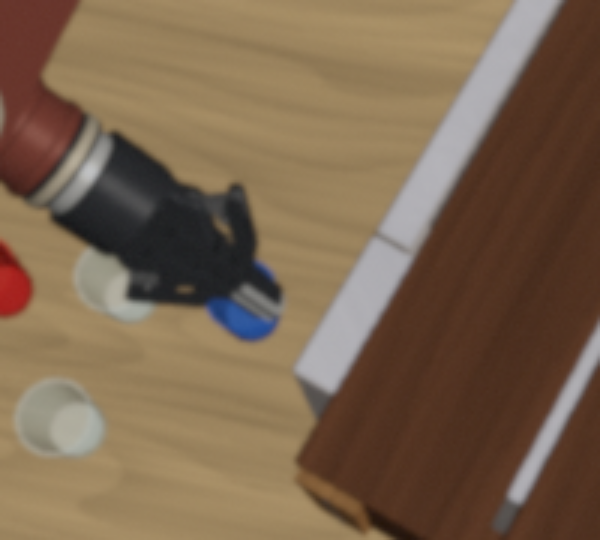

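The fingertips (265,300) are above the blue glass, in line with the panel. The glasses stand clear and the door/panel seam at (393,243) is closed. I'll approach the button and then press slowly.

play_rows([
  [0,[0.08,-0.06,0.11],[0,0,0]],
  [0,[0.08,-0.06,0.11],[0,0,0]],
  [0,[0.08,-0.06,0.11],[0,0,0]],
  [0,[0.08,-0.06,0.11],[0,0,0]],
  [0,[0.06,-0.06,0.11],[0,0,0]],
  [0,[0,0,0],[0,0,0]],
])

```text
t: 8.65
tool_pos: [0.6891, 0.0448, 0.1285]
tool_rot: [-2.186, -0.489, -0.607]
contact_force: [0.7, -0.3, -0.5]
opening: -0.0001
grip_force: 0.0
```

play_rows([
  [0,[0.016,-0.016,0.033],[0,0,0]],
  [0,[0.016,-0.016,0.033],[0,0,0]],
  [0,[0.016,-0.016,0.033],[0,0,0]],
  [0,[0,0,0],[0,0,0]],
])

```text
t: 9.15
tool_pos: [0.6911, 0.0495, 0.1284]
tool_rot: [-2.187, -0.488, -0.607]
contact_force: [-0.9, -1.0, -0.3]
opening: -0.0
grip_force: 1.2
```

```bash
python3 - <<'E'
from h import *
where([-.222,-.155,.125])
E
```

```text
t 9.15 q [-0.3825  0.3159  1.7146  0.9975  1.3622  0.3926] tcp [0.6911 0.0495 0.1284] local [-0.2271 -0.1577] toolz local [ 0.8234 -0.0008 -0.5675] F [-0.8753 -1.0362 -0.2943] open -1.4116427769214843e-05
shift shares [-0.0377 -0.0397  0.1224]
fx [ 0.3908 -0.4114  0.8234]
fy [-0.7243 -0.6895 -0.0008]
up [ 0.5681 -0.596  -0.5675]
```

The fingertips are touching the button with about 1 N, at the expected depth. Pressing about 6 mm more.

play_rows([
  [0,[0.016,-0.016,0.033],[0,0,0]],
  [0,[0.016,-0.016,0.033],[0,0,0]],
  [0,[0.014,-0.014,0.028],[0,0,0]],
  [0,[0,0,0],[0,0,0]],
])

```text
t: 9.65
tool_pos: [0.6925, 0.0532, 0.1283]
tool_rot: [-2.19, -0.489, -0.606]
contact_force: [-7.5, -11.9, 2.4]
opening: -0.0002
grip_force: 7.0
```

```bash
python3 -c "
from h import *
where()"
```

```text
t 9.65 q [-0.3757  0.3161  1.7133  0.9972  1.3567  0.3972] tcp [0.6925 0.0532 0.1283] local [-0.2232 -0.1579] toolz local [ 0.822  -0.0007 -0.5695] F [ -7.4623 -11.9283   2.4302] open -0.00015562654562362597
fx [ 0.3923 -0.4128  0.822 ]
fy [-0.7241 -0.6897 -0.0007]
up [ 0.5672 -0.5949 -0.5695]
```

14 N, well above the 4.3 N spring, at the expected depth: the button is against its stop. Now I'll draw back.

play_rows([
  [0,[-0.04,0.04,-0.08],[0,0,0]],
  [0,[-0.12,0.125,-0.245],[0,0,0]],
  [0,[-0.12,0.125,-0.245],[0,0,0]],
  [0,[-0.05,-0.02,-0.5],[0,0,0]],
  [0,[0,0,-0.7],[0,0,0]],
  [0,[0,0,-0.7],[0,0,0]],
  [0,[0,0,-0.5],[0,0,0]],
  [0,[0,0,0],[0,0,0]],
])

```text
t: 10.65
tool_pos: [0.6487, -0.0739, 0.1978]
tool_rot: [-2.189, -0.488, -0.613]
contact_force: [0.1, 0.2, 0.8]
opening: -0.0004
grip_force: 0.0
```

```bash
python3 - <<'E'
from h import *
where()
T=imaging.get_image('top')
cv2.imwrite('pics/t4.png',T['color'])
E
```

```text
t 10.65 q [-0.5852  0.2334  1.6824  0.9207  1.5763  0.3767] tcp [ 0.6487 -0.0739  0.1978] local [-0.3577 -0.1564] toolz local [ 0.8232 -0.0053 -0.5677] F [0.0732 0.2257 0.8433] open -0.0004118875328883285
fx [ 0.3891 -0.4134  0.8232]
fy [-0.7228 -0.691  -0.0053]
up [ 0.571  -0.593  -0.5677]
```

View pics/t4.png

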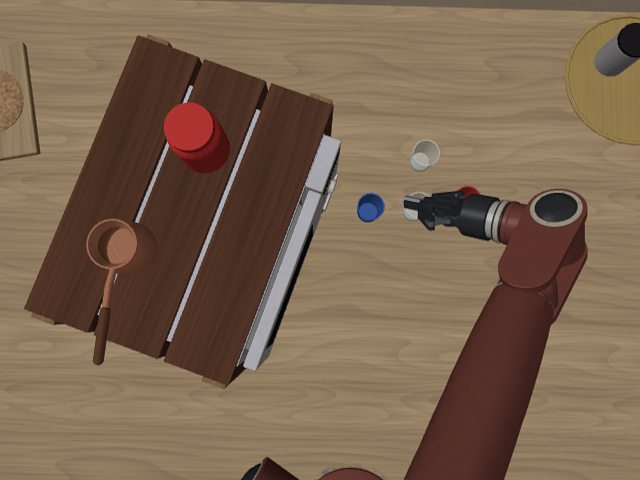

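The picture shows the door shut (free corner at (322,193)), and the pot, jar, and glasses at (425,155) and (417,206) where they were. The hand is clear at z 0.2. Handing in.

```bash
python3 -c "
from station import ctrl
print(ctrl.finish_job())"
```

```text
the job is handed in; nothing more can be done
None
```

I pushed the door shut, pressed the start button to its stop and let it spring back, then drew the hand clear and handed the job in at about 10.7 s. No verdict came back. The final picture shows the door shut and the pot, jar and glasses where they were; at the stop the door push peaked at about 75 N (wrist limit 120 N).

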